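Roll a round bar into the vee of the drilling jig and clamp it

TASK

Take the round aluminium bar from its sloping rest, lay it across the two run-in rails of the drilling jig and let go, so that it rolls down into the vee and settles there by itself, lengthwise in the middle. Then push the clamp knob down until its pad holds the bar, and leave the bar clamped. Leave the tape measure, the tape roll and the bottle where they are.

Things in the scene. Friction and masses are not known exactly. Their poses are not given: they have to be found in the camera images.
- bar_center (a point): centre (half-way along, on the axis) of the loose round bar: plain aluminium, 40 mm diameter, 130 mm long, 0.3 to 0.6 kg. x runs along the bar. At first it leans in the rest, its axis 30 degrees from level, high end away from the robot; it must be level in the jig, so the gripper is tilted 30 degrees (square to the bar) when it takes the bar, or else when it sets it down
- rest_mid (a point): fixed point of the rest, where the bar's centre is at the start, 95 mm above the bench; z up. The rest is a steel trough sloping up 30 degrees towards its +x, with a foot stop at the low end, on a base 150 mm (x) by 70 mm (y). The trough is 28 mm wide, under the bar: fingers can pass down both sides of the bar to 20 mm below its axis
- jig_seat (a point): where the bar's centre lies when seated in the vee, 58 mm above the bench. x points from the rails into the vee (away from the robot), y along the seated bar, z up. The 90 degree vee is cut in two cheeks at y = +45 and -45 mm, 16 mm thick. Its near lip is 20 mm before the seat and 8 mm below it; the far flank is taller, to 14 mm above the seat
- jig: the fixed steel jig; origin on the bench under the seat, axes as jig_seat. Its base plate, 10 mm thick, reaches from x = -168 to +94 mm and 61 mm to each side. A post behind the vee carries the clamp arm over it (34 mm wide, underside 114 mm and top 136 mm above the bench), so the bar cannot be lowered into the vee: it rolls in under the pad
- jig_runin (a point): where the bar's centre lies when the bar rests across the two run-in rails, 125 mm before the vee, 79 mm above the bench; axes as jig_seat. The rails are in line with the cheeks (y = +45 and -45 mm, 16 mm wide, 74 mm free between them) and slope 5 degrees down to the vee, so a bar let go rolls in by itself; they begin 32 mm before this point
- knob_top (a point): top of the black clamp knob, 38 mm wide, straight above the seat, about 0.19 m above the bench when up. It moves with the plunger, which goes straight down and stays where it is left; about 6 N moves it
- plunger (a joint): clamp plunger, m: 0 fully up, grows as it is pushed down, stop at 0.032. Its pad (22 mm wide) meets the top of a seated bar at 0.024. At the start it is 0 to 0.006 down, which leaves room for the bar to roll in below
- tape_measure: tape measure, 64x79x32 mm, loose bystander lying before the rest; origin at the centre of its underside
- masking_tape: roll of masking tape, 92 mm across, 25 mm high, loose bystander beyond the vice; origin at the centre of its underside
- layout_bottle: small squeeze bottle, 42 mm across, 129 mm high, loose bystander near the bench's right edge; origin at the centre of its underside
- bar: the same round bar as a whole; origin at its centre, x along it

How it is judged:
On the way, in this order (a step that is already met when the one before it is completed fails the run):
1. the bar is on the run-in rails, in line with the vee (x of bar_center in the frame of jig_runin between -0.03 and 0.085 m and y of bar_center in the frame of jig_runin between -0.025 and 0.025 m and z of bar_center in the frame of jig_runin between -0.012 and 0.012 m and contact force between bar and jig above 0.3 N and angle between the x axis of bar_center and the y axis of jig_seat, either way round below 0.2 rad), for 0.04 s.
2. the bar has settled in the vee by itself, the gripper off it and the clamp still up (x of bar_center in the frame of jig_seat between -0.004 and 0.004 m and z of bar_center in the frame of jig_seat between -0.005 and 0.004 m and y of bar_center in the frame of jig_seat between -0.015 and 0.015 m and angle between the x axis of bar_center and the y axis of jig_seat, either way round below 0.06 rad and contact force between the fingers and bar below 0.1 N and value of joint plunger below 0.018 m and linear speed of bar below 0.02 m/s), for 0.2 s.
At the end, for the whole second after the job is handed in: the bar lies still in the vee (centre within 4 mm of the seat across the vee, 15 mm lengthwise, 5 mm in height, axis within 0.06 rad) and the plunger is down on it (more than 0.0222 m), the gripper away (x of bar_center in the frame of jig_seat between -0.004 and 0.004 m and z of bar_center in the frame of jig_seat between -0.005 and 0.004 m and y of bar_center in the frame of jig_seat between -0.015 and 0.015 m and angle between the x axis of bar_center and the y axis of jig_seat, either way round below 0.06 rad and value of joint plunger above 0.0222 m and linear speed of bar below 0.02 m/s); the robot touches nothing.
It fails at once if the tape measure is moved more than 25 mm (distance of tape_measure from where it was at the start of the episode above 0.025 m).
It fails at once if the roll of masking tape is moved more than 25 mm (distance of masking_tape from where it was at the start of the episode above 0.025 m).
It fails at once if the squeeze bottle is moved more than 25 mm (distance of layout_bottle from where it was at the start of the episode above 0.025 m).
It also fails if it takes over 51 s, if anything falls off the work surface, if the arm or the gripper's body presses on something with over 40 N, if the wrist force passes 120 N, or if a joint passes its speed limit or range.

ROBOT

A 6-joint arm with a two-finger parallel gripper is mounted at the origin on the work surface; the furniture and walls round the work are solid. World frame = base frame: x ahead of the robot, y to its left, z up, the work surface at z = 0. Lengths are in m, angles in rad, forces in N, time in s.
With the tool pointing down it reaches from about 0.3 to 0.775 m from the base axis. Payload 14.6 kg.
Tool frame: the origin (TCP) lies between the finger pads; the fingertips stand 19 mm ahead of it and the grasp point (between the pads) is the TCP (ctrl.finger_overhang is the distance from the TCP to the fingertips, in m); z points along the fingers, y is the direction in which the jaws open and shut (so a half turn about z gives the same grasp; the last joint's range is limited). The gripper opens to 94 mm and grips with 3 to 60 N. Pads are 16 mm wide; open, the fingers measure 119 mm over their backs; the gripper's body (75 mm by 177 mm) begins 78 mm behind the grasp point.
Start: joints at [1.091, 0.3, 1.521, -0, 1.321, -0.067], TCP at [0.221, 0.504, 0.185] pointing down, gripper open.
Joint ranges: [-3.03, 3.03], [-0.79, 2.21], [0.23, 2.52], [-1.04, 4.18], [0, 3.07], [-2.55, 2.55]. Speed limits (rad/s): [2.22, 2.22, 2.57, 3.14, 3.14, 3.14].

INTERFACE

Orientations are given as [roll, pitch, yaw] about the fixed x, y, z axes, in that order (R = Rz(yaw) Ry(pitch) Rx(roll)).
In Python, from station import ctrl gives the robot as it stands.
- The arm moves only by the tool send_rows, never from a script. Its argument "series" is a list of rows, each a list of 7 numbers: the turn, a rotation vector about the tool's x, y, z in degrees, then the shift along the tool's x, y, z in m, then the gripper's target within -1 to 1 (fully open at 1, half-way at 0, shut at -1). A call has 1 to 8 rows; each row is the pose to reach, as a shift and turn from the pose commanded when the call began, along the tool's axes at that moment; what a row does not reach only later rows make up. A row lasts 1/10 s, in which the tool goes at most 50 mm and 8.59 degrees, less where a joint would pass 70% of its speed; a pose out of reach is approached as far as the arm can. A call with a gripper value outside its range is refused whole. The fingers move at their own pace and stop on an object; "force" is the grip in N (left out, the last holds). Time passes only in rows, so rows that repeat a pose let the fingers close. It gives the time, the measured TCP pose, the force and the opening at its end, in the units of the state.
- ctrl.get_obs(): the state, without advancing time (a new reading comes with each control period).
- ctrl.camera(name): name is "scene" or "side" or "wrist"; returns a dict with "pixels" (420x560x3 uint8, red, green, blue), "z_map" (420x560 float32, m along the optical axis (not along the pixel's ray), 0 where there is no reading), "fov_y" (degrees; the focal length in pixels is half the picture's height over the tangent of half this angle, whatever the lens; pixels are square), "cx", "cy" (the principal point, pixels), "R" (3x3) and "t" (3): a world point X has camera coordinates R X + t. Camera axes: x right, y down, z forward; pixel columns grow to the right and rows downward; lengths in m; the calibration is good to about 2 mm. A picture is of the moment at which its call begins.
- ctrl.hand_in(): hands the job in, once; it reports no verdict.
The state is a dict: "time_s": time; "qpos": joint angles; "joint_vel": joint speeds; "tau": joint torques, N m; "ee_pos": TCP position; "eef_rot": TCP orientation; "force": force on the tool from outside, world axes, zero at the start; "moment": the same for the moment, N m; "grip_width": finger opening in m.
Only numpy, scipy, OpenCV 4.12 (cv2) and the standard library are available. Lean on these libraries where they do the work, as an engineer would, in place of code of your own. Each camera call takes 0.05 s, during which the arm holds its last target.

## Working session

There is one attempt and no reset: what is moved stays moved. The work goes in short steps, Python scripts to look and compute and a tool call to move; the robot and the scene stay as the last step left them, time stands still between calls to the robot, and variables do not carry over. Pictures are saved under pics/ and viewed, and the job is handed in when it is done.

Besides the shell and the picture viewer there is one more tool, called after "Call:" by a JSON object that holds its "name" and its "arguments". send_rows: Moves the arm, as the interface text tells. Its arguments: {"type":"object","properties":{"series":{"type":"array"},"force":{"type":"number"}},"required":["series"]}

```bash
ls; mkdir -p pics; python3 - <<'E'
from station import ctrl
import cv2,numpy as np
print(ctrl.get_obs()); print(ctrl.finger_overhang)
for n in ["scene","side","wrist"]:
    c=ctrl.camera(n); cv2.imwrite(f"pics/{n}0.png",c["pixels"][:,:,::-1]); np.savez(f"{n}0.npz",**c)
    print(n,c["fov_y"],c["cx"],c["cy"],c["R"].tolist(),c["t"].tolist())
E
```

```text
pics
{'time_s': 0.0, 'qpos': array([ 1.09141714e+00,  3.00459756e-01,  1.52160948e+00, -3.55465536e-05,
        1.32067514e+00, -6.65839647e-02]), 'joint_vel': array([-0.00017946, -0.00123513,  0.00096136,  0.00080903, -0.00142663,
        0.00046921]), 'tau': array([-7.90186514e-04, -5.31798220e+01, -3.52732229e+01,  7.08582834e-02,
        2.43041193e-02, -1.08804354e-04]), 'ee_pos': array([0.22051285, 0.50353994, 0.18438055]), 'eef_rot': array([-3.14044118e+00, -4.22761021e-05,  2.72880623e+00]), 'force': array([-0.51981553, -0.14187156, -0.0191641 ]), 'moment': array([-0.00847057,  0.02094683, -0.00249109]), 'grip_width': 0.09396849595629397}
0.019
scene 49.95193548229538 276.0563943988329 210.57158590872214 [[0.5562022993313971, 0.8310412567424268, -0.003071125271704611], [0.7198954099332909, -0.48365392354520254, -0.49782474928061815], [-0.4151982670670073, 0.2746803812275258, -0.8672722105505598]] [-0.1958363449631974, -0.3555486271005445, 1.4885946078353933]
side 48.07611793277666 277.575471790169 221.29783439119512 [[-0.9480892989807341, -0.31795900293969087, -0.005362239067565522], [-0.14626608573831806, 0.4509844824408461, -0.8804653478475762], [0.28237017073517356, -0.8339754606984306, -0.47408018059377793]] [0.47042191594331595, 0.2577553502988372, 0.9953880285313039]
wrist 71.89882582326106 282.7491226429169 205.15963046448934 [[0.4007177822405699, 0.9162014575628561, -0.00038491024747441376], [0.890193322847606, -0.3892431819351206, 0.2367395050990896], [0.2167512559450086, -0.09520837398423454, -0.9715730845230024]] [-0.5492883282773849, -0.02459776492312615, 0.3895860887279937]
```

View pics/scene0.png

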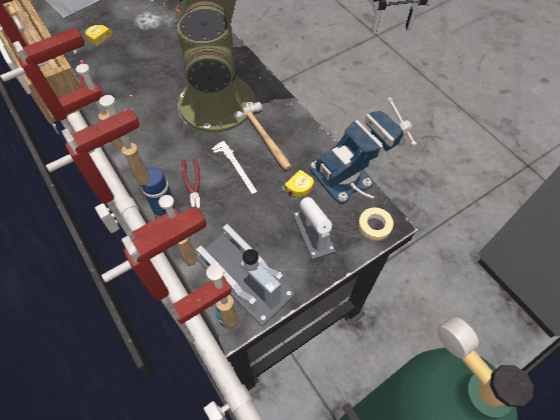

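View pics/side0.png

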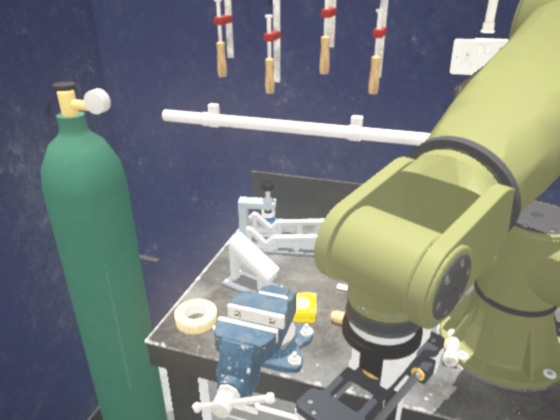

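View pics/wrist0.png

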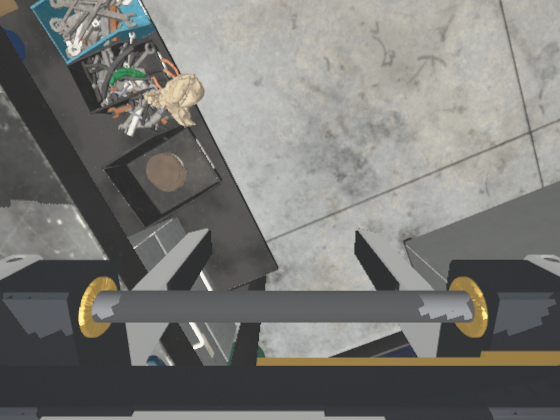

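```bash
cat > h.py <<'E'
import numpy as np,cv2
def cloud(c):
    z=c["z_map"];h,w=z.shape;f=h/2/np.tan(np.radians(float(c["fov_y"]))/2)
    u,v=np.meshgrid(np.arange(w),np.arange(h))
    P=np.stack([(u-c["cx"])/f*z,(v-c["cy"])/f*z,z],-1)
    return (P-c["t"])@c["R"]
def proj(c,X):
    X=np.atleast_2d(X)@c["R"].T+c["t"];f=210/np.tan(np.radians(float(c["fov_y"]))/2)
    return np.c_[X[:,0]/X[:,2]*f+c["cx"],X[:,1]/X[:,2]*f+c["cy"]]
def crop(c,x0,x1,y0,y1,k,fn):
    cv2.imwrite(fn,cv2.resize(c["pixels"][y0:y1,x0:x1,::-1],None,fx=k,fy=k,interpolation=cv2.INTER_CUBIC))
E
python3 - <<'E'
from h import *
c=np.load("scene0.npz")
crop(c,120,310,150,350,4*0.74,"pics/jigcrop.png") if 0 else crop(c,190,340,185,325,4,"pics/jigcrop.png")
W=cloud(c)
for n,(u,v) in dict(bartop=(310,205),barlow=(320,232),knob=(250,256),basecornL=(203,252),basecornF=(265,318),basecornR=(290,292),bench=(220,215),tm=(299,183),mt=(376,224),teal=(220,312),blue=(155,190),clampr=(165,240),wood=(228,310)).items(): print(n,W[v,u].round(3))
E
```

```text
bartop [ 0.536 -0.016  0.105]
barlow [ 0.618 -0.047  0.119]
knob [ 0.605 -0.239  0.188]
basecornL [ 0.476 -0.308  0.06 ]
basecornF [ 0.696 -0.263  0.016]
basecornR [ 0.675 -0.174  0.015]
bench [ 0.372 -0.205 -0.002]
tm [0.427 0.029 0.033]
mt [ 0.642  0.143 -0.   ]
teal [ 0.779 -0.379  0.494]
blue [ 0.329 -0.338  0.19 ]
clampr [ 0.788 -0.403  0.766]
wood [ 0.791 -0.37   0.521]
```

View pics/jigcrop.png

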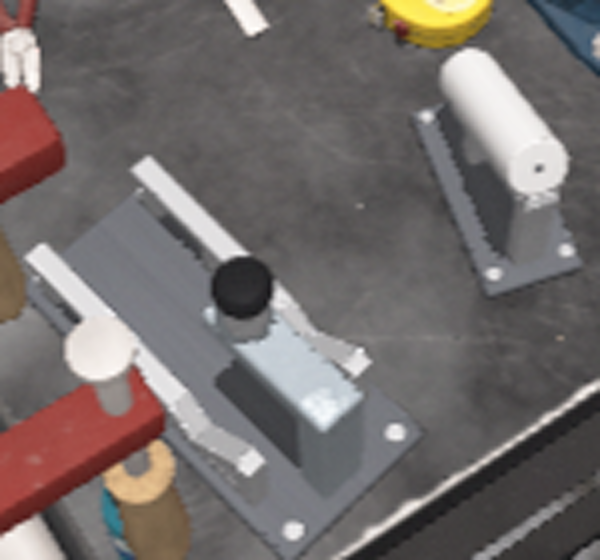

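```bash
cat > fit0.py <<'E'
from h import *
from scipy.optimize import least_squares
c=np.load("scene0.npz");W=cloud(c)
P=W[195:265,285:345].reshape(-1,3)
uu,vv=np.meshgrid(np.arange(285,345),np.arange(195,265))
px=c["pixels"][195:265,285:345].reshape(-1,3).astype(int)
m=(P[:,2]>0.07)&(px.min(1)>120)
Q=P[m];print(m.sum(),Q.mean(0),Q.min(0),Q.max(0))
def ax(p): 
    t=p[3];th=p[2]
    return np.array([np.cos(th)*np.cos(t),np.cos(th)*np.sin(t),np.sin(th)])
def res(p,full=False):
    d=ax(p);o=np.array([p[0],p[1],0.095]);r=Q-o
    s=r@d;rad=np.linalg.norm(r-np.outer(s,d),axis=1)-0.02
    return rad
r=least_squares(res,[0.57,-0.03,0.52,-0.3],loss="soft_l1",f_scale=0.002)
d=ax(r.x);print(r.x,np.degrees(r.x[2:]),np.abs(res(r.x)).mean())
s=(Q-[r.x[0],r.x[1],0.095])@d;ok=abs(res(r.x))<.004;print("extent",np.percentile(s[ok],[0,1,50,99,100]))
# knob
P=W[240:275,235:270].reshape(-1,3);k=P[(P[:,2]>0.180)];print("knob",len(k),k.mean(0),k.min(0),k.max(0), np.percentile(k[:,2],[50,90]))
# rails
for nm,(a,b) in dict(L=((216,250),(230,232)),).items(): pass
P=W[180:330,190:310].reshape(-1,3);px=c["pixels"][180:330,190:310].reshape(-1,3).astype(int)
m=(px.min(1)>135)&(P[:,2]>0.035)&(P[:,2]<0.08)&(P[:,0]<0.56)
R=P[m]
print(m.sum())
for side in (R[:,1]>-0.255,R[:,1]<-0.255):
    A=R[side]; A0=np.median(A,0); 
    l=cv2.fitLine(A[:,:3].astype(np.float32),cv2.DIST_HUBER,0,0.002,0.002).ravel();print("rail",len(A),A.min(0).round(3),A.max(0).round(3),l, np.degrees(np.arctan2(l[1],l[0])),np.degrees(np.arcsin(l[2])))
np.save("rails.npy",R)
E
python3 fit0.py
```

```text
644 [ 0.57630712 -0.02722435  0.11669246] [ 0.49771813 -0.41810214  0.07061009] [0.98294435 0.00887531 1.11341439]
[ 0.56183108 -0.01765857  0.52242312 -0.26578206] [ 29.93263997 -15.22819019] 0.004746071587276424
extent [-0.06394782 -0.06155925  0.01389618  0.06697674  0.06867384]
knob 203 [ 0.61348912 -0.2414349   0.20618217] [ 0.58502216 -0.41810214  0.18005458] [ 0.98294435 -0.21912493  1.11341439] [0.18851761 0.19161466]
426
rail 252 [ 0.415 -0.23   0.035] [0.533 0.052 0.08 ] [-0.12271722  0.98865473 -0.08661536  0.48001438 -0.18856521  0.05623572] 97.07567 -4.9689207
rail 174 [ 0.457 -0.317  0.048] [ 0.56  -0.283  0.067] [ 0.9671454   0.23937088 -0.0856239   0.49681857 -0.30269137  0.0590153 ] 13.9014845 -4.911902
```

```bash
cat > fit1.py <<'E'
from h import *
c=np.load("scene0.npz");W=cloud(c)
P=W[180:330,190:310].reshape(-1,3);px=c["pixels"][180:330,190:310].reshape(-1,3).astype(int)
m=(px.min(1)>120)&(P[:,2]>0.044)&(P[:,2]<0.068)&(P[:,1]<-0.1)
R=P[m]
out=[]
for yaw in [13.9]:
  pass
for lo in (0,1):
    A=R[(R[:,0]<0.56)]
    w=A[:,1]-(A[:,0]-0.5)*np.tan(np.radians(13.9))
    A=A[(w>-0.25) if lo==0 else (w<-0.25)]
    l=cv2.fitLine(A.astype(np.float32),cv2.DIST_HUBER,0,0.002,0.002).ravel()
    if l[0]<0:l[:3]*=-1
    yaw=np.arctan2(l[1],l[0]);print(len(A),l.round(4),np.degrees(yaw))
    d=np.array([np.cos(yaw),np.sin(yaw)]);s=A[:,:2]@d;t=A[:,:2]@[-d[1],d[0]]
    print(" s range",np.percentile(s,[0,1,99,100]),"t",np.percentile(t,[1,50,99]))
    out.append((yaw,s.min(),np.median(t)))
yaw=np.mean([o[0] for o in out]);d=np.array([np.cos(yaw),np.sin(yaw)]);n=np.array([-d[1],d[0]])
# base plate
B=W[180:330,190:310].reshape(-1,3);B=B[(abs(B[:,2]-0.010)<0.004)]
K=W[235:280,230:275].reshape(-1,3);kp=c["pixels"][235:280,230:275].reshape(-1,3)
k=K[(K[:,2]>0.178)&(K[:,2]<0.2)&(kp.max(1)<70)]
z0=np.percentile(k[:,2],80);t=k[abs(k[:,2]-z0)<0.0035]
print("knob",len(t),z0,t.mean(0),(t.min(0)+t.max(0))/2,np.ptp(t,0))
print("yaw",np.degrees(yaw))
for nm,q in dict(knob=t.mean(0)[:2]).items(): print(nm,"s",q@d,"t",q@n)
E
python3 fit1.py; python3 - <<'E'
from h import *
c=np.load("side0.npz");crop(c,200,350,170,300,5,"pics/sidecrop.png")
E
```

```text
231 [ 0.9771  0.1978 -0.0782  0.4868 -0.2138  0.0581] 11.44497
 s range [0.387373   0.38823462 0.48107996 0.48436442] t [-0.31414845 -0.30615945 -0.29656306]
181 [ 0.9681  0.2347 -0.0877  0.4965 -0.3029  0.0588] 13.627929
 s range [0.37007703 0.37380752 0.47540731 0.47661613] t [-0.41969948 -0.41130173 -0.40233832]
knob 134 0.1903262861301834 [ 0.60489512 -0.2372039   0.18953376] [ 0.60530663 -0.23743334  0.19017352] [0.03288494 0.03141123 0.00649071]
yaw 12.536449
knob s 0.5389856557711491 t -0.3628474600312417
```

View pics/sidecrop.png

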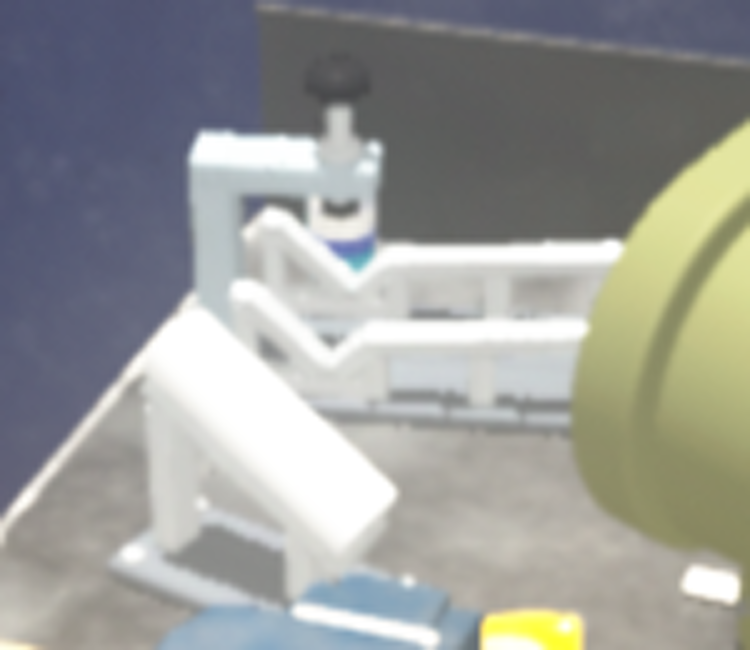

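```bash
cat >> h.py <<'E'
def ray(c,u,v,z):
    f=210/np.tan(np.radians(float(c["fov_y"]))/2)
    d=np.array([(u-c["cx"])/f,(v-c["cy"])/f,1])@c["R"];o=-c["R"].T@c["t"]
    return o+d*(z-o[2])/d[2]
E
python3 - <<'E'
from h import *
c=np.load("scene0.npz")
q=lambda x,y:(190+x/4,185+y/4)
C={k:ray(c,*q(*p),0.010) for k,p in dict(nl=(135,195),fl=(425,430),fr=(290,560),nr=(30,295)).items()}
for k,v in C.items(): print(k,v.round(4))
a=lambda d:np.degrees(np.arctan2(d[1],d[0]))
print(a(C['fl']-C['nl']),np.linalg.norm(C['fl']-C['nl']),a(C['fl']-C['fr'])-90,np.linalg.norm(C['fl']-C['fr']),a(C['nl']-C['nr'])-90,np.linalg.norm(C['nl']-C['nr']))
# rail centrelines ends: near end top-centre, at z .0615
for k,p,z in [("Lrail near",(147,165),.0615),("Lrail lip",(275,295),.050),("Rrail near",(40,252),.0615),("Rrail lip",(183,400),.050),("Lfar",(357,358),.072),("Rfar",(248,462),.072)]: print(k,ray(c,*q(*p),z).round(4))
E
```

```text
nl [ 0.4356 -0.2285  0.01  ]
fl [ 0.6841 -0.1601  0.01  ]
fr [ 0.7062 -0.2771  0.01  ]
nr [ 0.461  -0.3243  0.01  ]
15.393062663970246 0.25769274472943055 10.698983852177477 0.11914617115029287 14.815858360094268 0.09915710933663695
Lrail near [ 0.4464 -0.2195  0.0615]
Lrail lip [ 0.5674 -0.1973  0.05  ]
Rrail near [ 0.4625 -0.3088  0.0615]
Rrail lip [ 0.5952 -0.2831  0.05  ]
Lfar [ 0.6396 -0.1827  0.072 ]
Rfar [ 0.6583 -0.2738  0.072 ]
```

```bash
cat >> h.py <<'E'
from scipy.spatial.transform import Rotation as Ro
def toolR(ydeg,tilt=0,tdir=None):
    y=np.array([np.cos(np.radians(ydeg)),np.sin(np.radians(ydeg)),0])
    # z leans by tilt towards yaw ydeg-90
    h=np.array([y[1],-y[0],0]);t=np.radians(tilt)
    z=np.sin(t)*h-np.cos(t)*np.array([0,0,1]);x=np.cross(y,z)
    return np.c_[x,y,z]
def rel(obs,p,R):
    R0=Ro.from_euler("xyz",obs["eef_rot"]).as_matrix()
    print("turn",Ro.from_matrix(R0.T@R).as_rotvec(degrees=True).round(2),"shift",(R0.T@(np.array(p)-obs["ee_pos"])).round(4))
E
python3 - <<'E'
from h import *
from station import ctrl
c=np.load("scene0.npz");W=cloud(c)
v=W[105:205,305:415].reshape(-1,3);v=v[(v[:,2]<0.5)&(v[:,2]>0.02)];print("vice",v.min(0),np.percentile(v[:,2],[90,99,100]))
o=ctrl.get_obs()
R=toolR(74.8,30);print(R)
bar=np.array([0.5635,-0.018,0.096])
rel(o,[0.30,0.40,0.38],R)
rel(o,bar-0.15*R[:,2],R)
E
```

```text
vice [ 0.38508903 -0.01967504  0.02003222] [0.15166834 0.15448137 0.15662869]
[[-0.8357288   0.26218918  0.48250825]
 [ 0.22706249  0.96501649 -0.13109459]
 [-0.5         0.         -0.8660254 ]]
turn [ -2.26 -29.95  -8.24] shift [-0.1143 -0.0632 -0.1954]
turn [ -2.26 -29.95  -8.24] shift [-0.4492 -0.3513 -0.0411]
```

Call:
{"name": "send_rows", "arguments": {"series": [[0,0,0,0,0,-0.05,1],[0,0,0,0,0,-0.1,1],[0,0,0,0,0,-0.15,1],[0,0,0,-0.03,-0.02,-0.19,1],[-1,-8,-2,-0.07,-0.05,-0.2,1],[-2,-15,-4,-0.11,-0.08,-0.2,1],[-2,-22,-6,-0.15,-0.11,-0.2,1],[-2.3,-30,-8.2,-0.19,-0.14,-0.2,1]], "force": 40}}

```text
time_s: 0.95
ee_pos: [0.3374, 0.3012, 0.3855]
eef_rot: [3.14, 0.53, 2.877]
force: [1.5, 0.1, 0.3]
grip_width: 0.0939
```

```bash
python3 - <<'E'
from h import *
from station import ctrl
o=ctrl.get_obs();print(o)
R=toolR(74.8,30)
bar=np.array([0.5635,-0.018,0.096])
rel(o,bar-0.2*R[:,2],R)
rel(o,bar-0.12*R[:,2],R)
E
```

```text
{'time_s': 0.95, 'qpos': array([ 0.9550639 , -0.1408301 ,  1.63054437, -0.49717271,  1.46605085,
       -0.34544482]), 'joint_vel': array([-0.26719493, -0.84841457,  1.18417008, -1.27712907, -0.90836653,
       -0.41445323]), 'tau': array([  2.96845123, -22.06623316, -43.8712728 ,   1.76115364,
         1.88434951,   0.64001368]), 'ee_pos': array([0.33741277, 0.30118871, 0.38549452]), 'eef_rot': array([3.14042806, 0.5300577 , 2.87702146]), 'force': array([1.52616295, 0.09045276, 0.27671214]), 'moment': array([ 0.07033455,  0.12773603, -0.01826933]), 'grip_width': 0.0938557251796722}
turn [0.09 0.37 0.04] shift [-0.1152 -0.2491  0.202 ]
turn [0.09 0.37 0.04] shift [-0.1147 -0.2492  0.282 ]
```

Call:
{"name": "send_rows", "arguments": {"series": [[0,0,0,-0.015,-0.035,0,1],[0,0,0,-0.035,-0.075,0.0,1],[0,0,0,-0.055,-0.115,0.02,1],[0,0,0,-0.075,-0.155,0.05,1],[0,0,0,-0.09,-0.19,0.09,1],[0,0,0,-0.105,-0.225,0.13,1],[0,0.3,0,-0.115,-0.249,0.16,1],[0,0.3,0,-0.115,-0.249,0.19,1]]}}

```text
time_s: 1.75
ee_pos: [0.4596, 0.0077, 0.2772]
eef_rot: [3.14, 0.521, 2.87]
force: [0.5, 0.4, 0.5]
grip_width: 0.0944
```

```bash
python3 - <<'E'
from h import *
from station import ctrl
o=ctrl.get_obs();print(o["ee_pos"],o["qpos"])
for n in ["wrist","scene"]:
    c=ctrl.camera(n); cv2.imwrite(f"pics/{n}1.png",c["pixels"][:,:,::-1]); np.savez(f"{n}1.npz",**c)
o=ctrl.get_obs();print(o["ee_pos"])
R=toolR(74.8,30)
bar=np.array([0.5635,-0.018,0.096])
rel(o,bar-0.006*R[:,2],R)
E
```

```text
[0.45957168 0.00771665 0.27724265] [ 0.02948937 -0.27997317  1.98201227 -0.18074362  0.94565457 -1.20094606]
[0.45845981 0.00978694 0.27401616]
turn [-0.13 -0.57 -0.21] shift [-0.0071  0.0012  0.2024]
```

View pics/wrist1.png

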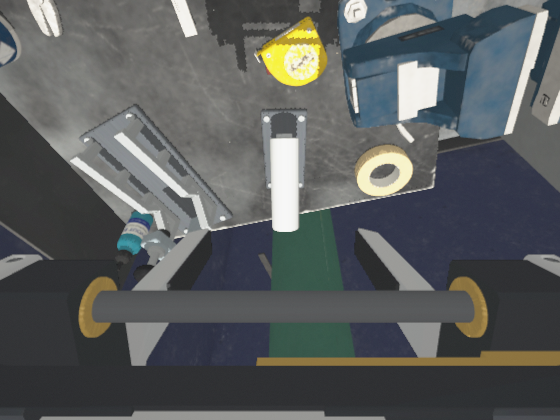

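```bash
python3 - <<'E'
from h import *
from scipy.optimize import least_squares
c=np.load("wrist1.npz");W=cloud(c)
sl=(slice(130,235),slice(262,308));P=W[sl].reshape(-1,3);px=c["pixels"][sl].reshape(-1,3).astype(int)
Q=P[(px.min(1)>150)&(P[:,2]>0.06)&(P[:,2]<0.17)]
def ax(p): return np.array([np.cos(p[2])*np.cos(p[3]),np.cos(p[2])*np.sin(p[3]),np.sin(p[2])])
def res(p):
    d=ax(p);r=Q-[p[0],p[1],0.095];s=r@d;return np.linalg.norm(r-np.outer(s,d),axis=1)-0.02
r=least_squares(res,[0.562,-0.018,0.52,-0.265],loss="soft_l1",f_scale=0.002)
d=ax(r.x);s=(Q-[r.x[0],r.x[1],0.095])@d;print(len(Q),r.x,np.degrees(r.x[2:]),np.abs(res(r.x)).mean(),np.percentile(s,[0,1,99,100]))
# jig
crop(c,60,240,95,285,3.1,"pics/wj1.png")
E
```

```text
2601 [ 0.56145612 -0.01831274  0.52483412 -0.25396739] [ 30.07078029 -14.55125961] 0.0006048747573076228 [-0.06862737 -0.06352587  0.06300678  0.0649701 ]
```

View pics/wj1.png

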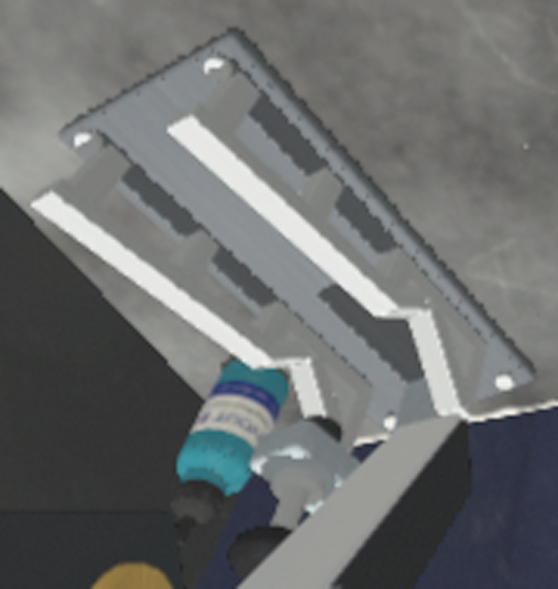

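```bash
cat > fitj.py <<'E'
from h import *
from scipy.optimize import least_squares
import sys
c=np.load("wrist1.npz");q=lambda x,y:(60+x/3.1,95+y/3.1)
J=[((-.157,.045,.0617),(180,122)),((-.157,-.045,.0617),(42,198)),((-.020,.045,.050),(415,312)),((-.020,-.045,.050),(290,362)),((-.168,.061,.010),(236,30)),((-.168,-.061,.010),(63,130)),((.094,.061,.010),(542,378))]
X=np.array([j[0] for j in J]);U=np.array([q(*j[1]) for j in J])
c2=np.load("scene0.npz");q2=lambda x,y:(190+x/4,185+y/4)
J2=[((-.157,.045,.0617),(147,165)),((-.020,.045,.050),(272,292)),((-.157,-.045,.0617),(40,252)),((.094,.061,.010),(425,430)),((.094,-.061,.010),(290,560)),((-.168,.061,.010),(135,195)),((0,0,.19),(240,282))]
X2=np.array([j[0] for j in J2]);U2=np.array([q2(*j[1]) for j in J2])
def tr(p,X): 
    a=p[2];return np.c_[p[0]+X[:,0]*np.cos(a)-X[:,1]*np.sin(a),p[1]+X[:,0]*np.sin(a)+X[:,1]*np.cos(a),X[:,2]]
r1=lambda p:(proj(c,tr(p,X))-U).ravel()
r2=lambda p:(proj(c2,tr(p,X2))-U2).ravel()
for f in (r1,r2,lambda p:np.r_[r1(p),r2(p)]):
    r=least_squares(f,[0.605,-0.237,0.2],loss="soft_l1");print(r.x,np.degrees(r.x[2]));print(r.fun.reshape(-1,2).round(1).tolist())
E
python3 fitj.py
```

```text
[ 0.60418548 -0.23101616  0.20122024] 11.52907044458465
[[1.7, -0.7], [2.2, -0.2], [-6.3, -0.9], [-5.8, 0.3], [-0.1, 0.3], [-0.7, 1.8], [0.9, -0.3]]
[ 0.60372338 -0.2380749   0.20822761] 11.930563360151824
[[-3.4, -0.3], [2.0, 3.1], [-2.6, 0.2], [0.1, -0.5], [0.1, 1.0], [3.2, -5.1], [-0.1, -0.4]]
[ 0.6043337  -0.23402387  0.19213882] 11.008743434215377
[[0.9, -0.3], [1.0, -0.2], [-7.6, -0.3], [-7.3, 0.5], [-0.8, 0.8], [-1.8, 1.7], [-0.7, 0.4], [-1.1, -1.3], [3.8, 2.6], [-0.5, -1.2], [1.4, -0.5], [0.9, 0.4], [5.5, -6.1], [1.6, -1.1]]
```

Call:
{"name": "send_rows", "arguments": {"series": [[0,-0.5,-0.3,-0.002,0,0.04,1],[0,-0.5,-0.3,-0.004,0,0.08,1],[0,-0.5,-0.3,-0.005,0.0005,0.12,1],[0,-0.5,-0.3,-0.005,0.0005,0.15,1],[0,-0.5,-0.3,-0.005,0.0005,0.175,1],[0,-0.5,-0.3,-0.005,0.0005,0.19,1],[0,-0.5,-0.3,-0.005,0.0005,0.202,1],[0,-0.5,-0.3,-0.005,0.0005,0.202,1]]}}

```text
time_s: 2.65
ee_pos: [0.5603, -0.0144, 0.1046]
eef_rot: [-3.14, 0.527, 2.882]
force: [1.0, 0.6, -0.1]
grip_width: 0.0937
```

```bash
python3 - <<'E'
from h import *
from station import ctrl
c=ctrl.camera("wrist"); cv2.imwrite(f"pics/wrist2.png",c["pixels"][:,:,::-1])
c=ctrl.camera("scene"); crop(c,260,380,170,280,5,"pics/scene2.png")
o=ctrl.get_obs();print(o["ee_pos"],o["force"])
R=toolR(75.2,30)
rel(o,np.array([0.562,-.0183,.095])-0.006*R[:,2],R)
E
```

```text
[ 0.56035069 -0.01460656  0.10582281] [-0.31970215  0.03818894  0.88089504]
turn [-0.11  0.31 -0.09] shift [ 0.0032 -0.0031  0.0046]
```

View pics/wrist2.png

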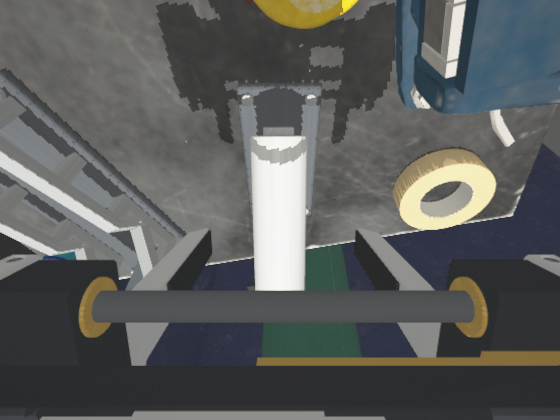

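View pics/scene2.png

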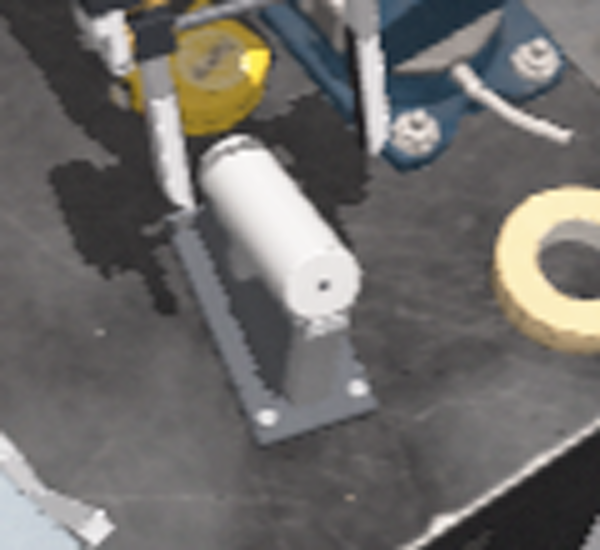

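```bash
python3 - <<'E'
from h import *
from station import ctrl
c=np.load("scene0.npz")
o=ctrl.get_obs();R=Ro.from_euler("xyz",o["eef_rot"]).as_matrix();p=o["ee_pos"]
for q in (p,p+R@[0,.047,.019],p+R@[0,-.047,.019],[.562,-.0183,.095]): print(((proj(c,q)-[260,170])*5).round())
print(R)
E
```

```text
[[281. 207.]]
[[369. 213.]]
[[201. 264.]]
[[276. 223.]]
[[-8.34285088e-01  2.57728567e-01  4.87385245e-01]
 [ 2.22082755e-01  9.66216968e-01 -1.30782340e-01]
 [-5.04626239e-01 -8.69898235e-04 -8.63337479e-01]]
```

```bash
python3 - <<'E'
from h import *
from station import ctrl
o=ctrl.get_obs();R=Ro.from_euler("xyz",o["eef_rot"]).as_matrix();p=o["ee_pos"]
for n in ("scene","wrist","side"):
    c=ctrl.camera(n);np.savez(n+"3.npz",**c)
    W=cloud(c);T=(W-p)@R
    m=(abs(T[...,0])<.03)&(abs(T[...,1])>.035)&(abs(T[...,1])<.075)&(T[...,2]>-.09)&(T[...,2]<.04)&(c["z_map"]>0)
    for s in (1,-1):
        k=m&(T[...,1]*s>0); print(n,s,k.sum(), T[k].min(0).round(3) if k.any() else "", T[k].max(0).round(3) if k.any() else "")
    if n=="scene":
        for (x,y) in [(185,195),(180,180),(170,150),(372,145),(378,120),(365,130)]:
            u,v=260+x//5,170+y//5;print((x,y),T[v,u].round(3),W[v,u].round(3))
crop(np.load("side3.npz"),200,360,170,330,3.6,"pics/side3.png")
E
```

```text
scene 1 158 [-0.014  0.045 -0.09 ] [ 0.009  0.06  -0.022]
scene -1 142 [-0.014 -0.06  -0.09 ] [ 0.009 -0.046 -0.021]
(185, 195) [-0.009 -0.051 -0.029] [ 0.54  -0.062  0.136]
(180, 180) [-0.01  -0.053 -0.039] [ 0.536 -0.063  0.145]
(170, 150) [-0.012 -0.056 -0.059] [ 0.527 -0.064  0.162]
(372, 145) [-0.009  0.049 -0.026] [0.567 0.034 0.133]
(378, 120) [-0.011  0.052 -0.041] [0.563 0.039 0.146]
(365, 130) [-0.004  0.048 -0.033] [0.56  0.035 0.136]
wrist 1 2290 [-0.008  0.046 -0.09 ] [ 0.011  0.059 -0.019]
wrist -1 2293 [-0.008 -0.06  -0.09 ] [ 0.011 -0.047 -0.02 ]
side 1 183 [-0.011  0.048 -0.09 ] [ 0.009  0.062 -0.022]
side -1 17 [-0.011 -0.057 -0.09 ] [ 0.008 -0.046 -0.037]
```

View pics/side3.png

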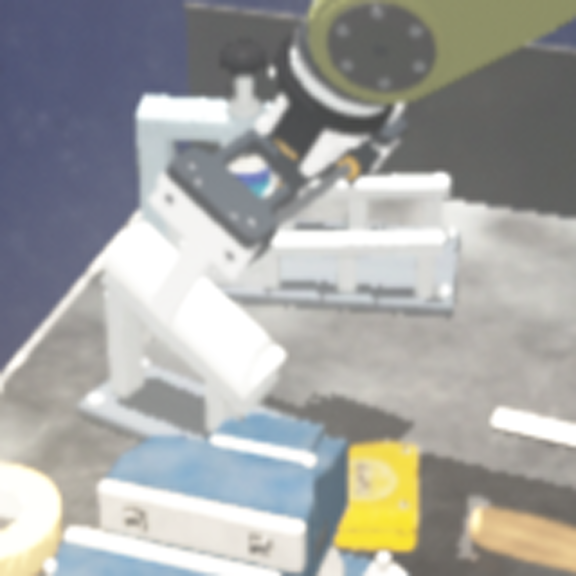

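```bash
python3 - <<'E'
from h import *
from station import ctrl
o=ctrl.get_obs();R=Ro.from_euler("xyz",o["eef_rot"]).as_matrix();p=o["ee_pos"];print(p,o["eef_rot"])
for n in ("scene","side"):
    c=np.load(n+"3.npz");T=(cloud(c)-p)@R
    m=(abs(T[...,0])<.06)&(abs(T[...,1])<.1)&(T[...,2]>-.25)&(T[...,2]<.03)&(c["z_map"]>0)
    for z in np.arange(-.25,.03,.01):
        k=m&(abs(T[...,2]-z-.005)<.005)
        if k.any(): print(n,round(z,3),k.sum(),T[k][:,:2].min(0).round(3),T[k][:,:2].max(0).round(3))
E
```

```text
[ 0.56036525 -0.01491515  0.10594964] [-3.14077308  0.52962127  2.88100185]
scene -0.25 118 [-0.037 -0.034] [-0.002  0.032]
scene -0.24 105 [-0.038 -0.034] [0.004 0.034]
scene -0.23 112 [-0.035 -0.032] [0.    0.027]
scene -0.22 180 [-0.04  -0.037] [0.025 0.038]
scene -0.21 154 [-0.038 -0.041] [0.032 0.02 ]
scene -0.2 46 [-0.035 -0.041] [0.023 0.017]
scene -0.19 110 [-0.026 -0.041] [0.017 0.017]
scene -0.18 127 [-0.026 -0.041] [0.021 0.017]
scene -0.17 507 [-0.037 -0.088] [0.035 0.088]
scene -0.16 339 [-0.038 -0.088] [0.033 0.087]
scene -0.15 218 [-0.036 -0.087] [0.024 0.087]
scene -0.14 248 [-0.038 -0.081] [0.019 0.08 ]
scene -0.13 113 [-0.037 -0.081] [0.031 0.082]
scene -0.12 17 [-0.033 -0.08 ] [0.007 0.075]
scene -0.11 44 [-0.013 -0.059] [0.005 0.059]
scene -0.1 51 [-0.015 -0.06 ] [0.008 0.059]
scene -0.09 49 [-0.014 -0.06 ] [0.006 0.059]
scene -0.08 45 [-0.013 -0.059] [0.009 0.06 ]
scene -0.07 51 [-0.013 -0.059] [0.008 0.059]
scene -0.06 42 [-0.013 -0.059] [0.007 0.059]
scene -0.05 45 [-0.012 -0.059] [0.01  0.059]
scene -0.04 47 [-0.012 -0.059] [0.007 0.058]
scene -0.03 21 [-0.013
[... 770 characters left out ...]
 0.084]
side -0.13 131 [-0.035 -0.072] [0.033 0.084]
side -0.12 11 [-0.032 -0.074] [0.031 0.081]
side -0.11 1 [0.009 0.064] [0.009 0.064]
side -0.1 26 [-0.01  -0.059] [0.008 0.063]
side -0.09 43 [-0.01  -0.048] [0.009 0.062]
side -0.08 30 [-0.011 -0.049] [0.008 0.062]
side -0.07 34 [-0.01  -0.046] [0.009 0.062]
side -0.06 30 [-0.01  -0.049] [0.009 0.063]
side -0.05 31 [-0.011 -0.056] [0.008 0.061]
side -0.04 26 [-0.01  -0.057] [0.008 0.062]
side -0.03 6 [-0.007  0.05 ] [0.008 0.058]
side -0.02 61 [-0.059 -0.008] [0.059 0.011]
side -0.01 374 [-0.06  -0.018] [0.06 0.02]
side 0.0 152 [-0.06  0.01] [0.06  0.021]
side 0.01 78 [-0.059  0.014] [0.06 0.02]
side 0.02 120 [-0.057  0.01 ] [0.059 0.018]
```

```bash
cat >> h.py <<'E'
OFF=0.039
def g(o): return o["ee_pos"]-OFF*Ro.from_euler("xyz",o["eef_rot"]).as_matrix()[:,2]
def relg(o,p,R): rel(o,np.array(p)+OFF*R[:,2],R)
E
python3 - <<'E'
from h import *
from station import ctrl
R=toolR(75.2,30);o=ctrl.get_obs();print(o["ee_pos"])
relg(o,np.array([0.562,-.0183,.095])-0.006*R[:,2],R)
E
```

```text
[ 0.56036525 -0.01491515  0.10594964]
turn [-0.11  0.35 -0.11] shift [ 0.0036 -0.0028  0.0437]
```

Call:
{"name": "send_rows", "arguments": {"series": [[0,0.2,0,0.002,-0.002,0.01,1],[0,0.2,0,0.003,-0.003,0.022,1],[0,0.2,0,0.003,-0.003,0.034,1],[0,0.2,0,0.003,-0.003,0.043,1],[0,0.2,0,0.003,-0.003,0.043,1]]}}

```text
time_s: 3.4
ee_pos: [0.5776, -0.0233, 0.0645]
eef_rot: [-3.14, 0.522, 2.881]
force: [-0.1, 0.6, 0.9]
grip_width: 0.0938
```

```bash
python3 - <<'E'
from h import *
from station import ctrl
c=ctrl.camera("scene"); crop(c,260,380,170,280,5,"pics/scene4.png")
R=toolR(75.2,30);o=ctrl.get_obs();print(o["ee_pos"],o["force"])
relg(o,np.array([0.562,-.0183,.095])-0.006*R[:,2],R)
E
```

```text
[ 0.57759493 -0.02314832  0.06521361] [0.1874003  0.06834924 0.5907564 ]
turn [-0.16 -0.03 -0.12] shift [-0.0008  0.0007 -0.001 ]
```

View pics/scene4.png

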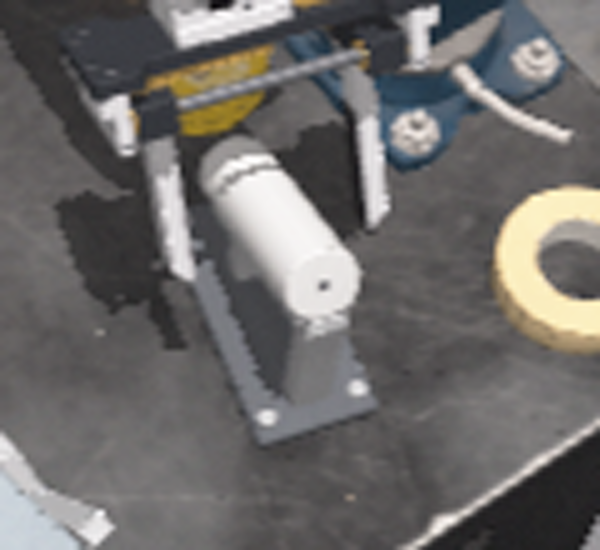

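The fingertips now sit at crop (190,275) and (378,225), either side of the bar's middle. The real tips are 39 mm behind what the reported TCP implies, so I'm allowing for that. Closing now.

Call:
{"name": "send_rows", "arguments": {"series": [[0,0,0,0,0,0,-1],[0,0,0,0,0,0,-1],[0,0,0,0,0,0,-1],[0,0,0,0,0,0,-1],[0,0,0,0,0,0,-1],[0,0,0,0,0,0,-1]], "force": 40}}

```text
time_s: 4.05
ee_pos: [0.5778, -0.023, 0.0663]
eef_rot: [-3.141, 0.525, 2.881]
force: [0.6, 0.0, -0.2]
grip_width: 0.0495
```

Call:
{"name": "send_rows", "arguments": {"series": [[0,0,0,0,0,0,-1],[0,0,0,0,0,0,-1],[0,0,0,0,0,0,-1]]}}

```text
time_s: 4.35
ee_pos: [0.578, -0.0223, 0.0664]
eef_rot: [-3.141, 0.525, 2.881]
force: [-1.1, 6.8, 2.5]
grip_width: 0.0389
```

Call:
{"name": "send_rows", "arguments": {"series": [[0,0,0,0,0,-0.01,-1],[0,0,0,0,0,-0.03,-1],[0,0,0,0,0,-0.06,-1],[0,0,0,0,0,-0.09,-1],[0,0,0,0,0,-0.12,-1],[0,0,0,0,0,-0.14,-1],[0,0,0,0,0,-0.15,-1]]}}

```text
time_s: 5.05
ee_pos: [0.5046, -0.0033, 0.1969]
eef_rot: [-3.141, 0.525, 2.881]
force: [0.2, -1.0, -5.3]
grip_width: 0.0385
```

```bash
cat > m.py <<'E'
from h import *
from station import ctrl
seat=np.array([0.604,-0.235]);yj=11.5
dj=np.array([np.cos(np.radians(yj)),np.sin(np.radians(yj))]);run=seat-0.125*dj
E
python3 - <<'E'
from m import *
for n in ("scene","wrist"):
    c=ctrl.camera(n); cv2.imwrite(f"pics/{n}5.png",c["pixels"][:,:,::-1]);np.savez(n+"5.npz",**c)
o=ctrl.get_obs();print(o["ee_pos"],o["force"],o["grip_width"],g(o),run,o["qpos"])
R=toolR(yj,0)
relg(o,[*run,0.085+0.006+0.12],R)
E
```

```text
[ 0.50513013 -0.0033521   0.19645081] [ 0.02101059 -1.06617886 -4.45596267] 0.03909417294827243 [0.48623957 0.00172363 0.23019075] [ 0.48150941 -0.25992099] [-0.00566403 -0.09654154  2.02532189 -0.19640373  0.71135391 -1.19932396]
turn [16.64 26.95 62.02] shift [-0.0252 -0.2539  0.0431]
```

View pics/scene5.png

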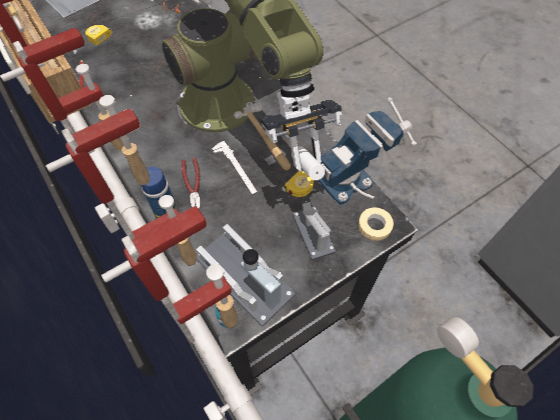

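```bash
python3 - <<'E'
from m import *
c=np.load("scene0.npz");W=cloud(c).reshape(-1,3);W=W[c["z_map"].ravel()>0]
for x in np.arange(0.2,0.8,.1):
    m=(W[:,0]>x)&(W[:,0]<x+.1)&(W[:,1]<-.2)&(W[:,1]>-.6)&(W[:,2]>.22)
    if m.any(): print(round(x,1),m.sum(),"max y",np.percentile(W[m,1],[50,99,100]).round(3),"z",W[m,2].min().round(2),W[m,2].max().round(2))
# bottle
c=np.load("wrist1.npz");W=cloud(c);print("bottle",W[235,135],W[225,130])
c=np.load("scene0.npz");W=cloud(c);print("pile",W[312,220])
# bar in hand
o=ctrl.get_obs();R=Ro.from_euler("xyz",o["eef_rot"]).as_matrix()
for n in ("wrist5","scene5"):
    c=np.load(n+".npz");T=(cloud(c)-g(o))@R;px=c["pixels"].astype(int)
    m=(abs(T[...,0])<.09)&(abs(T[...,1])<.022)&(T[...,2]>-.02)&(T[...,2]<.04)&(px.min(-1)>120)
    q=T[m];print(n,m.sum(),np.percentile(q,[1,50,99],axis=0).round(3))
E
```

```text
0.2 818 max y [-0.47  -0.399 -0.398] z 0.22 0.63
0.3 3008 max y [-0.419 -0.36  -0.356] z 0.22 0.76
0.4 4402 max y [-0.424 -0.359 -0.356] z 0.22 0.78
0.5 3364 max y [-0.464 -0.364 -0.36 ] z 0.22 0.8
0.6 8125 max y [-0.435 -0.361 -0.356] z 0.22 0.85
0.7 13615 max y [-0.463 -0.361 -0.356] z 0.22 0.91
0.8 18385 max y [-0.47  -0.402 -0.395] z 0.22 0.97
bottle [ 0.62969236 -0.32480977  0.06333891] [ 0.62116795 -0.33873203  0.04221389]
pile [ 0.77894039 -0.37852844  0.49399753]
wrist5 11968 [[-0.061 -0.019 -0.017]
 [ 0.018 -0.    -0.013]
 [ 0.064  0.019  0.002]]
scene5 530 [[-0.068 -0.021 -0.017]
 [-0.047 -0.004 -0.009]
 [ 0.059  0.021  0.019]]
```

Call:
{"name": "send_rows", "arguments": {"series": [[1.7,2.7,6.2,-0.002,-0.015,0,-1],[3.6,5.8,13.3,-0.005,-0.045,0.0,-1],[5.4,8.7,20,-0.008,-0.08,0.005,-1],[7.2,11.6,26.7,-0.011,-0.115,0.01,-1],[9,14.5,33.3,-0.014,-0.15,0.015,-1],[10.8,17.5,40.2,-0.017,-0.185,0.022,-1],[12.6,20.4,47,-0.02,-0.215,0.03,-1],[14.4,23.3,53.6,-0.023,-0.24,0.037,-1]]}}

```text
time_s: 5.95
ee_pos: [0.4799, -0.2471, 0.1735]
eef_rot: [3.111, 0.063, 1.911]
force: [0.5, 0.2, -4.2]
grip_width: 0.0391
```

```bash
python3 - <<'E'
from m import *
o=ctrl.get_obs();print(o["ee_pos"],o["force"],o["grip_width"],g(o),run,o["qpos"])
relg(o,[*run,0.085+0.006+0.12],toolR(yj,0))
E
```

```text
[ 0.47991225 -0.24712606  0.17353862] [ 0.51956741  0.24009891 -4.23634942] 0.03905318030210881 [ 0.47795793 -0.24523256  0.21244357] [ 0.48150941 -0.25992099] [-0.53460321  0.24443647  1.62036744 -0.01737144  1.20892161 -0.87051936]
turn [2.02 3.45 8.06] shift [-0.0125 -0.0028  0.0022]
```

Call:
{"name": "send_rows", "arguments": {"series": [[1,1.7,4,-0.006,-0.001,0.001,-1],[2,3.4,8,-0.0125,-0.003,0.002,-1],[2,3.4,8,-0.0125,-0.003,0.002,-1],[2,3.4,8,-0.0125,-0.003,0.002,-1]]}}

```text
time_s: 6.35
ee_pos: [0.4817, -0.2581, 0.173]
eef_rot: [3.139, 0.004, 1.78]
force: [0.4, -0.1, -4.7]
grip_width: 0.039
```

```bash
python3 - <<'E'
from m import *
for n in ("scene","wrist"):
    c=ctrl.camera(n); cv2.imwrite(f"pics/{n}6.png",c["pixels"][:,:,::-1]);np.savez(n+"6.npz",**c)
o=ctrl.get_obs();print(o["ee_pos"],o["force"],o["grip_width"],g(o),run,o["qpos"])
relg(o,[*run,0.085+0.006+0.12],toolR(yj,0))
crop(np.load("scene6.npz"),180,330,170,320,3.8,"pics/scene6c.png")
E
```

```text
[ 0.48181741 -0.25770075  0.17390454] [-0.49175834  0.26395153 -4.22458125] 0.03928919163526923 [ 0.48165635 -0.25755823  0.21290395] [ 0.48150941 -0.25992099] [-5.57683481e-01  2.97530059e-01  1.55028472e+00 -9.52689087e-04
  1.28833988e+00 -7.67154407e-01]
turn [0.19 0.25 0.52] shift [-0.0021 -0.0008  0.0019]
```

View pics/wrist6.png

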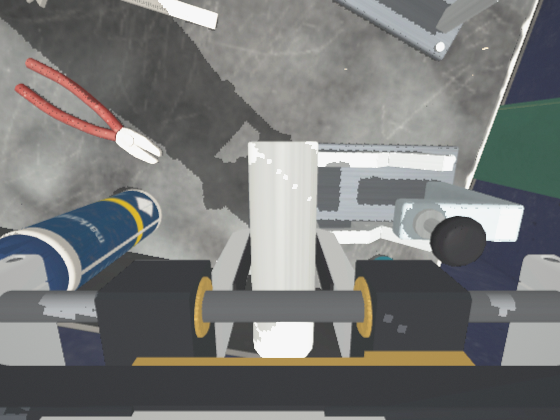

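View pics/scene6c.png

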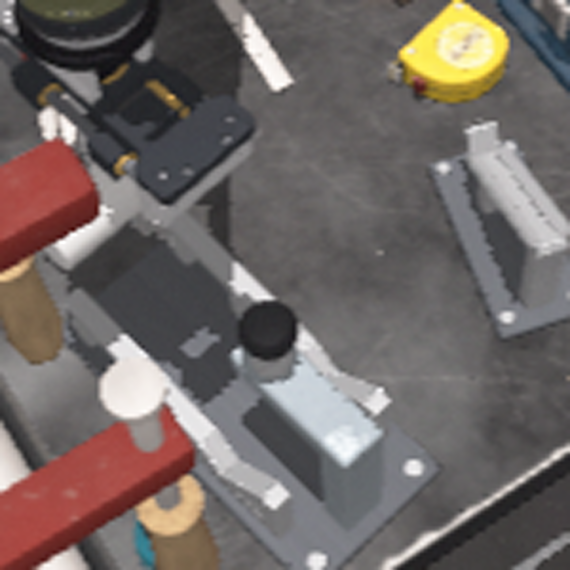

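```bash
python3 - <<'E'
from m import *
c=np.load("scene0.npz");W=cloud(c).reshape(-1,3)
m=(abs(W[:,0]-.33)<.06)&(W[:,1]<-.27)&(W[:,1]>-.39)&(W[:,2]>.06)&(W[:,2]<.3);print("can",m.sum(),W[m].min(0),W[m].max(0))
c=np.load("wrist6.npz");W=cloud(c).reshape(-1,3);px=c["pixels"].reshape(-1,3).astype(int)
u=np.tile(np.arange(560),420)
d2=W[:,:2]-run;n=np.array([-dj[1],dj[0]]);s=d2@dj;t=d2@n
mm=(px.min(1)>150)&(u>318)
for nm,t0 in (("L",.045),("R",-.045)):
    m=mm&(abs(t-t0)<.02)&(W[:,2]>.044)&(W[:,2]<.075)&(s>-.02)&(s<.2)
    print(nm,m.sum())
    for a in np.arange(0,.17,.01):
        k=m&(abs(s-a-.005)<.005)
        if k.sum()>3: print(round(a,3),k.sum(),"t",np.percentile(t[k],[5,50,95]).round(4),"z",np.median(W[k,2]).round(4))
k=(W[:,2]>.17)&(W[:,2]<.2)&(s>.09)&(s<.16)&(abs(t)<.04)&(px.max(1)<60)
print("knob",k.sum(),np.c_[s[k],t[k],W[k,2]].min(0),np.c_[s[k],t[k],W[k,2]].max(0))
E
```

```text
can 965 [ 0.2703751  -0.38980233  0.0607066 ] [ 0.37767994 -0.29863424  0.21394007]
L 1658
0.03 15 t [0.0376 0.0444 0.0512] z 0.0551
0.04 134 t [0.0368 0.0444 0.0517] z 0.055
0.05 132 t [0.0372 0.0444 0.0515] z 0.0543
0.06 138 t [0.0367 0.0443 0.051 ] z 0.0536
0.07 132 t [0.0356 0.0433 0.0509] z 0.0526
0.08 133 t [0.0357 0.0434 0.0508] z 0.0517
0.09 134 t [0.0357 0.0434 0.0509] z 0.0509
0.1 105 t [0.0359 0.0433 0.0508] z 0.0495
0.13 37 t [0.0354 0.042  0.0492] z 0.045
0.14 188 t [0.0356 0.0427 0.0501] z 0.0508
0.15 220 t [0.0354 0.0431 0.0502] z 0.0608
0.16 193 t [0.0355 0.0427 0.0499] z 0.0701
R 845
0.04 4 t [-0.0386 -0.0384 -0.0382] z 0.0472
0.05 24 t [-0.0398 -0.0384 -0.0382] z 0.0506
0.06 94 t [-0.0522 -0.0422 -0.0384] z 0.0533
0.07 127 t [-0.0535 -0.045  -0.0385] z 0.0522
0.08 121 t [-0.0537 -0.0454 -0.0386] z 0.0516
0.09 125 t [-0.054  -0.0456 -0.0387] z 0.0505
0.1 84 t [-0.0538 -0.0455 -0.0389] z 0.0489
0.13 19 t [-0.0546 -0.0521 -0.0481] z 0.0456
0.14 66 t [-0.0548 -0.0519 -0.0482] z 0.0526
0.15 110 t [-0.055  -0.05   -0.0452] z 0.0627
0.16 71 t [-0.0549 -0.0503 -0.0433] z 0.0692
knob 315 [ 0.10440612 -0.0174622   0.17719033] [0.1322327  0.01661926 0.18801571]
```

```bash
sed -i 's/^seat=.*/seat=np.array([0.604,-0.2365]);yj=11.0/' m.py; python3 - <<'E'
from m import *
o=ctrl.get_obs();print(run)
relg(o,[*run,0.086],toolR(yj,0))
E
```

```text
[ 0.4812966  -0.26035112]
turn [0.19 0.25 1.02] shift [-0.0019 -0.0015  0.1269]
```

Call:
{"name": "send_rows", "arguments": {"series": [[0.2,0.2,1,-0.002,-0.0015,0.02,-1],[0.2,0.2,1,-0.002,-0.0015,0.05,-1],[0.2,0.2,1,-0.002,-0.0015,0.08,-1],[0.2,0.2,1,-0.002,-0.0015,0.1,-1],[0.2,0.2,1,-0.002,-0.0015,0.112,-1],[0.2,0.2,1,-0.002,-0.0015,0.117,-1],[0.2,0.2,1,-0.002,-0.0015,0.117,-1]]}}

```text
time_s: 7.15
ee_pos: [0.4815, -0.2607, 0.0577]
eef_rot: [3.141, 0.001, 1.762]
force: [-0.7, -0.3, -3.6]
grip_width: 0.039
```

```bash
python3 - <<'E'
from m import *
for n in ("scene","wrist","side"):
    c=ctrl.camera(n); np.savez(n+"7.npz",**c)
o=ctrl.get_obs();print(o["ee_pos"],o["force"],g(o),run,o["grip_width"])
relg(o,[*run,0.085],toolR(yj,0))
cv2.imwrite("pics/wrist7.png",np.load("wrist7.npz")["pixels"][:,:,::-1])
crop(np.load("side7.npz"),190,370,150,290,4,"pics/side7c.png")
E
```

```text
[ 0.48187841 -0.2610813   0.05855494] [-0.32523692  0.10863876 -4.85964359] [ 0.48181257 -0.26101321  0.09755482] [ 0.4812966  -0.26035112] 0.03885410972546909
turn [ 0.08  0.12 -0.08] shift [ 0.0009 -0.0004  0.0126]
```

View pics/wrist7.png

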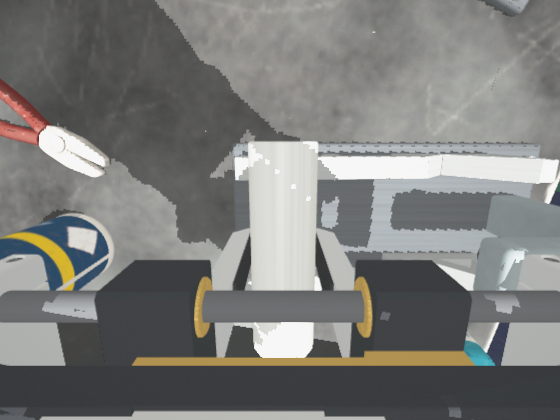

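View pics/side7c.png

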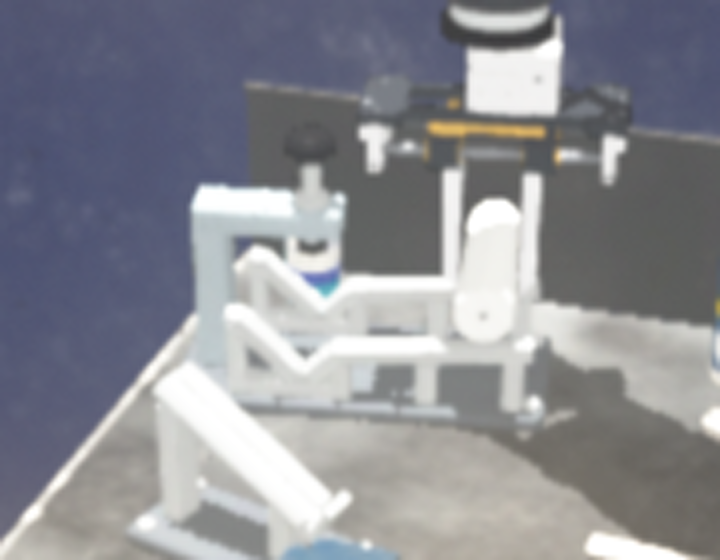

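Call:
{"name": "send_rows", "arguments": {"series": [[0,0,0,0,0,0.004,-1],[0,0,0,0,0,0.008,-1],[0,0,0,0,0,0.01,-1],[0,0,0,0,0,0.01,-1]]}}

```text
time_s: 7.7
ee_pos: [0.4812, -0.2607, 0.0471]
eef_rot: [-3.141, 0.0, 1.761]
force: [0.1, 0.3, -4.6]
grip_width: 0.0391
```

Call:
{"name": "send_rows", "arguments": {"series": [[0,0,0,0,0,0.001,-1],[0,0,0,0,0,0.001,-1]]}}

```text
time_s: 7.9
ee_pos: [0.4814, -0.2609, 0.0466]
eef_rot: [3.141, 0.001, 1.761]
force: [-1.0, -0.2, -3.3]
grip_width: 0.0391
```

Call:
{"name": "send_rows", "arguments": {"series": [[0,0,0,0,0,0.001,-1],[0,0,0,0,0,0.001,-1]]}}

```text
time_s: 8.1
ee_pos: [0.4816, -0.2611, 0.0461]
eef_rot: [3.141, 0.002, 1.761]
force: [-2.8, -1.0, 3.8]
grip_width: 0.0393
```

Wrist force went from -4.6 to +3.8 N, so the bar is resting on the rails. Releasing now.

Call:
{"name": "send_rows", "arguments": {"series": [[0,0,0,0,0,0,1],[0,0,0,0,0,-0.02,1],[0,0,0,0,0,-0.06,1],[0,0,0,0,0,-0.11,1],[0,0,0,0,0,-0.15,1],[0,0,0,0,0,-0.15,1]]}}

```text
time_s: 8.7
ee_pos: [0.4832, -0.2617, 0.2014]
eef_rot: [3.134, 0.007, 1.761]
force: [1.1, 0.4, -0.2]
grip_width: 0.0836
```

```bash
python3 - <<'E'
from m import *
for n in ("scene","wrist","side"):
    c=ctrl.camera(n); np.savez(n+"8.npz",**c)
o=ctrl.get_obs();print(o["time_s"],o["ee_pos"],o["force"],o["grip_width"])
cv2.imwrite("pics/wrist8.png",np.load("wrist8.npz")["pixels"][:,:,::-1])
crop(np.load("side8.npz"),190,370,150,290,4,"pics/side8c.png")
E
```

```text
8.85 [ 0.48112023 -0.26046078  0.19454333] [ 0.96748452  0.32086341 -0.79548867] 0.09309891064046903
```

View pics/side8c.png

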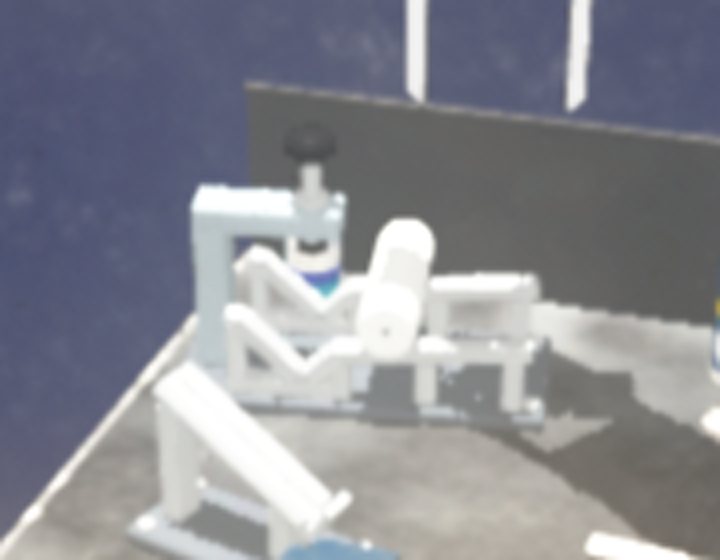

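View pics/wrist8.png

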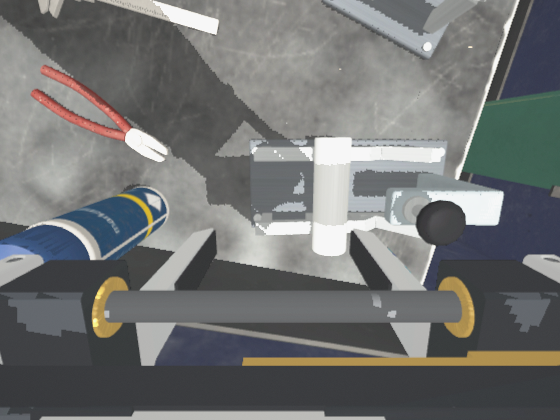

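Call:
{"name": "send_rows", "arguments": {"series": [[0,0,0,0,0,-0.02,-1],[0,0,0,0,0,-0.05,-1],[0,0,0,0,0,-0.08,-1],[0,0,0,0,0,-0.08,-1],[0,0,0,0,0,-0.08,-1],[0,0,0,0,0,-0.08,-1],[0,0,0,0,0,-0.08,-1],[0,0,0,0,0,-0.08,-1]]}}

```text
time_s: 9.65
ee_pos: [0.4812, -0.2606, 0.2746]
eef_rot: [-3.141, -0.0, 1.761]
force: [0.3, -0.1, 0.5]
grip_width: 0.0336
```

Call:
{"name": "send_rows", "arguments": {"series": [[0,0,0,0,0,0,-1],[0,0,0,0,0,0,-1],[0,0,0,0,0,0,-1],[0,0,0,0,0,0,-1],[0,0,0,0,0,0,-1],[0,0,0,0,0,0,-1]]}}

```text
time_s: 10.25
ee_pos: [0.4813, -0.2606, 0.2755]
eef_rot: [3.142, 0.001, 1.761]
force: [-0.1, -0.0, -0.3]
grip_width: 0.0007
```

```bash
python3 - <<'E'
from m import *
for n in ("scene","wrist","side"):
    c=ctrl.camera(n); np.savez(n+"9.npz",**c)
o=ctrl.get_obs();print(o["time_s"],o["ee_pos"],g(o),o["force"],o["grip_width"])
cv2.imwrite("pics/wrist9.png",np.load("wrist9.npz")["pixels"][:,:,::-1])
crop(np.load("side9.npz"),190,370,150,290,4,"pics/side9c.png")
n=np.array([-dj[1],dj[0]])
for nm in ("wrist9","scene9"):
    c=np.load(nm+".npz");W=cloud(c).reshape(-1,3);px=c["pixels"].reshape(-1,3).astype(int)
    s=(W[:,:2]-seat)@dj;t=(W[:,:2]-seat)@n
    m=(abs(s)<.03)&(abs(t)<.09)&(W[:,2]>.065)&(W[:,2]<.085)&(px.min(1)>120)
    print(nm,m.sum(),"t",np.percentile(t[m],[0,2,98,100]).round(4))
    for a in(-1,1):
        k=m&(t*a>.03); print(a,k.sum(),np.median(s[k]).round(4),"ztop",np.percentile(W[k,2],97).round(4), "s of ridge",np.median(s[k&(W[:,2]>.076)]).round(4))
    k=(W[:,2]>.17)&(W[:,2]<.2)&(abs(s)<.03)&(abs(t)<.03)&(px.max(1)<70)
    K=np.c_[s,t,W[:,2]][k];print("knob",k.sum(),K.min(0),K.max(0),np.percentile(K[:,2],90))
E
```

```text
10.4 [ 0.48131575 -0.2606571   0.27550202] [ 0.48130701 -0.26062652  0.31450201] [0.58954    0.16409103 0.45938936] 0.00038840503869188496
wrist9 1865 t [-0.0658 -0.0633  0.062   0.0633]
-1 586 -0.0054 ztop 0.079 s of ridge -0.0017
1 667 -0.0047 ztop 0.079 s of ridge -0.0012
knob 171 [-0.01981627 -0.01641368  0.17952174] [0.00922631 0.01786213 0.18885599] 0.1871047606074238
scene9 513 t [-0.0658 -0.0646  0.0622  0.0636]
-1 214 0.0036 ztop 0.0812 s of ridge 0.0007
1 169 0.0033 ztop 0.0808 s of ridge 0.0012
knob 187 [-0.01760436 -0.01814128  0.17666555] [0.0180052  0.01615032 0.193489  ] 0.19128867843428604
```

View pics/side9c.png

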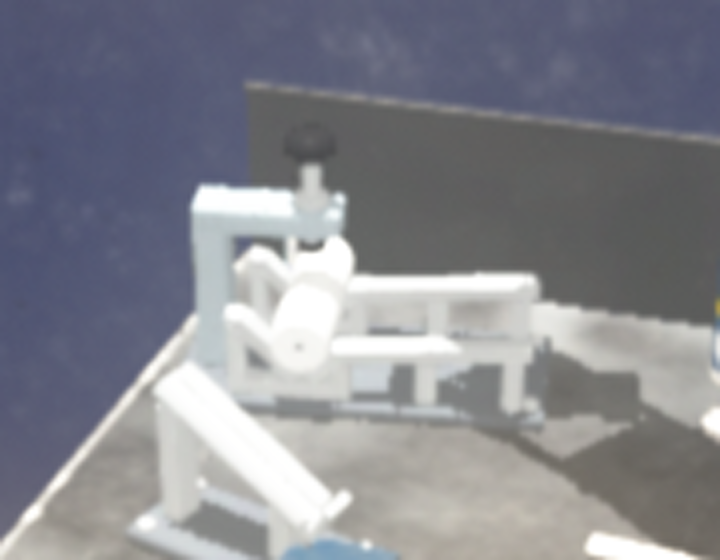

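View pics/wrist9.png

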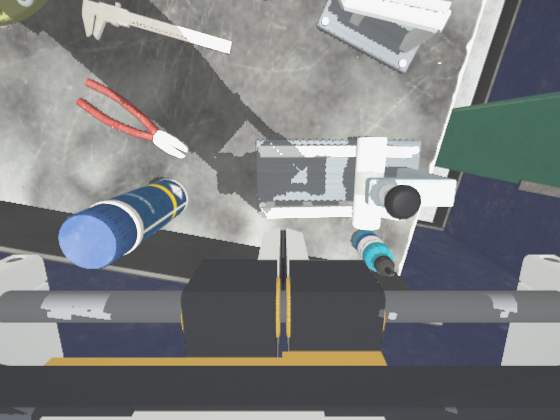

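```bash
python3 - <<'E'
from m import *
o=ctrl.get_obs();relg(o,[*seat,0.25],toolR(yj,0))
E
```

```text
turn [ 0.    0.05 -0.09] shift [0.0006 0.125  0.0645]
```

Call:
{"name": "send_rows", "arguments": {"series": [[0,0,0,0,0.03,0,-1],[0,0,0,0,0.065,0.01,-1],[0,0,0,0,0.1,0.03,-1],[0,0,0,0.0006,0.12,0.05,-1],[0,0,0,0.0006,0.125,0.0645,-1],[0,0,0,0.0006,0.125,0.0645,-1],[0,0,0,0.0006,0.125,0.0645,-1]]}}

```text
time_s: 11.1
ee_pos: [0.6034, -0.2369, 0.2119]
eef_rot: [3.141, 0.001, 1.761]
force: [0.2, -0.2, 0.5]
grip_width: 0.0007
```

```bash
python3 - <<'E'
from m import *
for n in ("scene","side"):
    c=ctrl.camera(n); np.savez(n+"10.npz",**c)
o=ctrl.get_obs();print(o["time_s"],o["ee_pos"],g(o),o["force"],o["grip_width"])
a=cv2.resize(np.load("side10.npz")["pixels"][110:270,190:340,::-1],None,fx=2.6,fy=2.6)
b=cv2.resize(np.load("scene10.npz")["pixels"][190:350,180:330,::-1],None,fx=2.6,fy=2.6)
cv2.imwrite("pics/c10.png",np.hstack([a,b]))
relg(o,[*seat,0.25],toolR(yj,0))
E
```

```text
11.2 [ 0.60362269 -0.23710632  0.21279639] [ 0.60353391 -0.23703626  0.25179623] [ 0.05244907 -0.78492156 -0.81046097] 0.0005176304058473546
turn [ 0.11  0.13 -0.14] shift [0.0005 0.0005 0.0018]
```

View pics/c10.png

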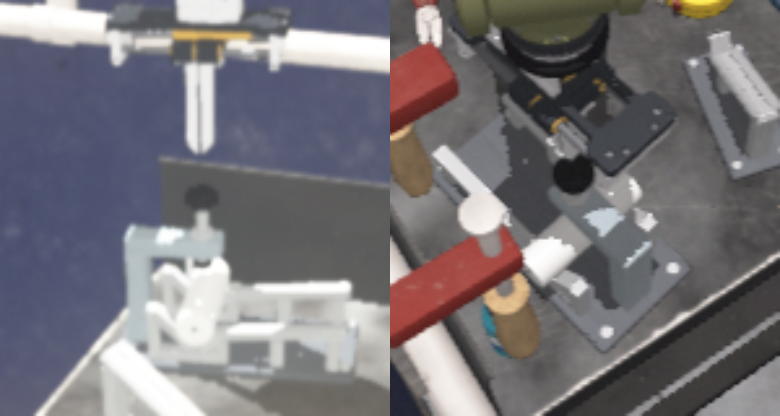

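Call:
{"name": "send_rows", "arguments": {"series": [[0,0,0,0,0,0.012,-1],[0,0,0,0,0,0.026,-1],[0,0,0,0,0,0.036,-1],[0,0,0,0,0,0.038,-1]]}}

```text
time_s: 11.6
ee_pos: [0.6032, -0.2362, 0.1708]
eef_rot: [-3.139, -0.001, 1.761]
force: [-0.2, 0.2, 0.1]
grip_width: 0.0006
```

Call:
{"name": "send_rows", "arguments": {"series": [[0,0,0,0,0,0.003,-1],[0,0,0,0,0,0.006,-1],[0,0,0,0,0,0.008,-1]]}}

```text
time_s: 11.9
ee_pos: [0.6041, -0.2366, 0.1655]
eef_rot: [3.141, 0.001, 1.761]
force: [-2.2, 0.6, 4.7]
grip_width: 0.0004
```

Call:
{"name": "send_rows", "arguments": {"series": [[0,0,0,0,0,0.003,-1],[0,0,0,0,0,0.006,-1],[0,0,0,0,0,0.008,-1]]}}

```text
time_s: 12.2
ee_pos: [0.6041, -0.2365, 0.1572]
eef_rot: [3.141, 0.001, 1.761]
force: [-2.2, 1.1, 4.7]
grip_width: 0.0006
```

Call:
{"name": "send_rows", "arguments": {"series": [[0,0,0,0,0,0.003,-1],[0,0,0,0,0,0.006,-1],[0,0,0,0,0,0.006,-1]]}}

```text
time_s: 12.5
ee_pos: [0.604, -0.2365, 0.1508]
eef_rot: [3.142, 0.001, 1.761]
force: [-1.1, 0.1, 1.7]
grip_width: 0.0005
```

Call:
{"name": "send_rows", "arguments": {"series": [[0,0,0,0,0,0.002,-1],[0,0,0,0,0,0.003,-1],[0,0,0,0,0,0.003,-1]]}}

```text
time_s: 12.8
ee_pos: [0.604, -0.2365, 0.1479]
eef_rot: [3.141, 0.001, 1.761]
force: [-0.3, 0.5, 3.5]
grip_width: 0.0006
```

Call:
{"name": "send_rows", "arguments": {"series": [[0,0,0,0,0,0.0015,-1],[0,0,0,0,0,0.0025,-1],[0,0,0,0,0,0.0025,-1]]}}

```text
time_s: 13.1
ee_pos: [0.6042, -0.2366, 0.1473]
eef_rot: [3.14, 0.002, 1.761]
force: [-6.3, 3.4, 15.6]
grip_width: 0.0004
```

```bash
cat > look.py <<'E'
from m import *
import sys
k=sys.argv[1]
c=ctrl.camera("side");np.savez("side%s.npz"%k,**c);crop(c,220,300,150,260,5.4,"pics/side%s.png"%k)
o=ctrl.get_obs();print(o["time_s"],o["ee_pos"],o["force"])
E
python3 look.py 11
```

```text
13.15 [ 0.604193   -0.23659688  0.14733836] [-6.95590047  3.0728135  16.60264168]
```

View pics/side11.png

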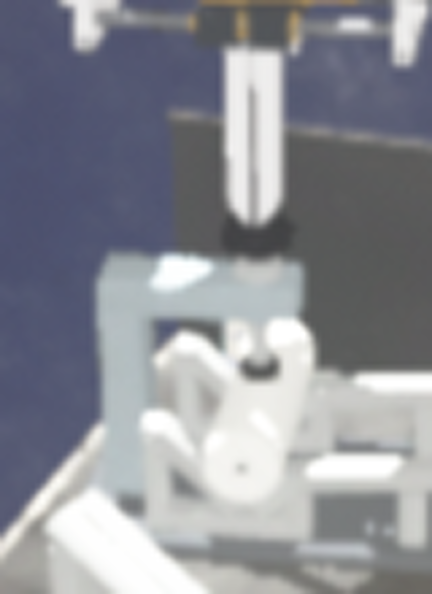

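The dark pad at crop (260,368) is on top of the bar. The force rose to 16 N and travel has stopped. I'll press slightly harder, then retreat.

Call:
{"name": "send_rows", "arguments": {"series": [[0,0,0,0,0,0.0012,-1],[0,0,0,0,0,0.0012,-1]]}}

```text
time_s: 13.35
ee_pos: [0.6042, -0.2367, 0.1472]
eef_rot: [3.14, 0.002, 1.761]
force: [-9.7, 3.4, 24.0]
grip_width: 0.0006
```

Call:
{"name": "send_rows", "arguments": {"series": [[0,0,0,0,0,-0.004,-1],[0,0,0,0,0,-0.02,-1],[0,0,0,0,0,-0.05,-1],[0,0,0,0,0,-0.09,-1],[0,0,0,0,-0.04,-0.12,-1],[0,0,0,0,-0.08,-0.14,-1],[0,0,0,0,-0.1,-0.14,-1],[0,0,0,0,-0.1,-0.14,-1]]}}

```text
time_s: 14.15
ee_pos: [0.5043, -0.256, 0.2853]
eef_rot: [3.14, 0.002, 1.76]
force: [-0.3, -0.3, -1.0]
grip_width: 0.0003
```

```bash
python3 look.py 12; python3 - <<'E'
from m import *
n=np.array([-dj[1],dj[0]])
for nm in ("scene","wrist"):
    c=ctrl.camera(nm);np.savez(nm+"12.npz",**c);W=cloud(c).reshape(-1,3);px=c["pixels"].reshape(-1,3).astype(int)
    s=(W[:,:2]-seat)@dj;t=(W[:,:2]-seat)@n
    m=(abs(s)<.03)&(abs(t)<.09)&(W[:,2]>.065)&(W[:,2]<.085)&(px.min(1)>120)
    print(nm,m.sum(),"t",np.percentile(t[m],[0,2,98,100]).round(4))
    for a in(-1,1):
        k=m&(t*a>.03); print(a,"ztop",np.percentile(W[k,2],97).round(4),"ridge s",np.median(s[k&(W[:,2]>.076)]).round(4))
    k=(W[:,2]>.145)&(W[:,2]<.2)&(abs(s)<.03)&(abs(t)<.03)&(px.max(1)<70)
    K=np.c_[s,t,W[:,2]][k];print("knob",k.sum(),np.percentile(K[:,2],[50,90,98]))
    crop(c,180,330,170,320,3.8,"pics/scene12.png") if nm=="scene" else None
a=np.load("scene0.npz")["pixels"].astype(int);
E
```

```text
14.2 [ 0.50526569 -0.25559414  0.28456255] [ 1.33313625 -0.12508619 -0.47033336]
scene 510 t [-0.0657 -0.0645  0.0618  0.0638]
-1 ztop 0.081 ridge s -0.0001
1 ztop 0.0814 ridge s 0.0005
knob 172 [0.16710844 0.16978699 0.1715421 ]
wrist 1701 t [-0.0663 -0.0635  0.0624  0.0637]
-1 ztop 0.079 ridge s -0.0017
1 ztop 0.0789 ridge s -0.0011
knob 62 [0.16284374 0.16452848 0.16590069]
```

View pics/scene12.png

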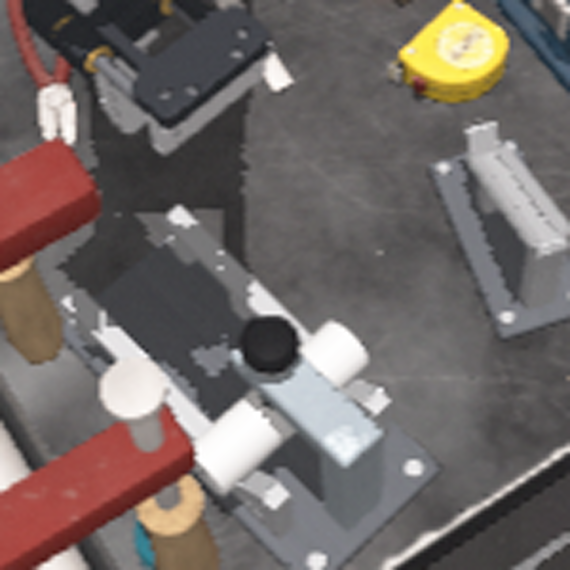

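View pics/side12.png

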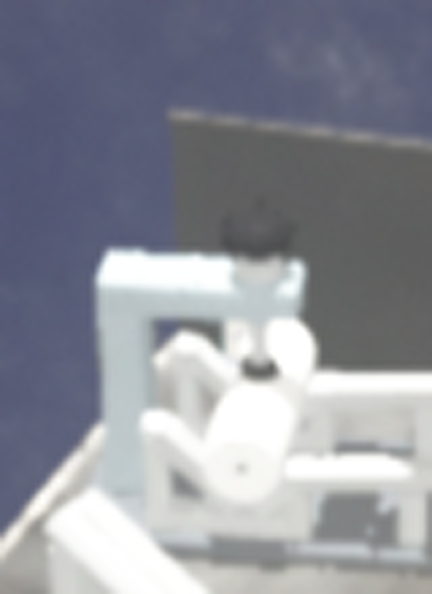

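Call:
{"name": "send_rows", "arguments": {"series": [[0,0,0,0,0,0,-1],[0,0,0,0,0,0,-1],[0,0,0,0,0,0,-1]]}}

```text
time_s: 14.6
ee_pos: [0.5061, -0.2551, 0.2838]
eef_rot: [-3.141, 0.0, 1.762]
force: [-0.2, -0.2, -0.6]
grip_width: 0.0005
```

```bash
python3 -c "
from station import ctrl
print(ctrl.hand_in())"
```

```text
the job is handed in; nothing more can be done
None
```

The bar is clamped in the vee, and I handed the job in at about 14.6 s. I gripped the bar with the gripper tilted 30°, levelled it, laid it on the run-in rails and let go. It rolled into the vee by itself. I then pushed the knob down with the closed fingertips and backed the arm off about 0.1 m.

**Last checks, after clamping:**
- **Bar position:** about 1–2 mm or less from the seat across the vee, and about 1 mm lengthwise. Its top is 79–81 mm high, against the expected 78 mm, and it is level and in line.
- **Clamp:** the pad is on the bar. Travel stopped at the bar, and the force rose from about 5 N to 24 N. The plunger value can't be read directly. The knob dropped about 22 mm from where it started, so more than 22.2 mm is inferred from the pad resting on the bar.
- **Robot:** it touches nothing, and the wrist force is about zero.
- **Other objects:** the tape measure still looked in place in the last picture. I did not measure the tape roll or the bottle again, but the arm never went near the roll. It did work above the bottle, with clearance.

**Disagreements:**
- **Reported tool point:** all three cameras showed the fingertips and gripper body about 39 mm further back along the tool than the stated tool frame. I corrected for this before gripping, and contact with the bar, the rails and the knob then came where expected.
- **Camera offset:** the wrist and scene cameras differed by 2 mm on the bar's height, and by up to about 5 mm on the lowered knob's.

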